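Load the square blank into the sloping die and swing the hold-down over it

ROBOT

A 6-joint arm with a two-finger parallel gripper is mounted at the origin on the work surface. World frame = base frame: x ahead of the robot, y to its left, z up, the work surface at z = 0. Lengths are in m, angles in rad, forces in N, time in s.
With the tool pointing down it reaches from about 0.425 to 1.125 m from the base axis. Payload 14.9 kg.
Tool frame: the origin (TCP) lies on the centre line of the jaws, within the pads' length; the fingertips stand bot.nose_length ahead of it and the grasp point (between the pads) lies 2 mm behind it (bot.nose_length is the distance from the TCP to the fingertips, in m); z points along the fingers, y is the line along which they close (so a half turn about z gives the same grasp; the last joint's range is limited). The gripper opens to 91 mm and grips with 3 to 60 N. Pads are 32 mm wide; open, the fingers measure 118 mm over their backs; the gripper's body (76 mm by 178 mm) begins 60 mm behind the grasp point.
Start: joints at [-1.303, 0.379, 1.734, -0, 1.028, -0.033], TCP at [0.207, -0.669, 0.231] pointing down, gripper open.
Joint ranges: [-2.77, 2.77], [-0.74, 2.19], [0, 2.66], [-1.06, 4.2], [0.31, 2.87], [-3.08, 3.08]. Speed limits (rad/s): [1.89, 1.89, 2.39, 3.14, 3.14, 3.14].

INTERFACE

Orientations are given as a unit quaternion [x, y, z, w].
In Python, from bench import bot gives the robot as it stands.
- The arm moves only by the tool servo_tool, never from a script. Its argument "rows" is a list of rows, each a list of 4 numbers: the shift along the tool's x, y, z in cm, then the turn about the tool's z in rad. A call has 1 to 10 rows; each row shifts and turns the commanded pose from where the row before left it, along the tool's axes as they then stand; what a row does not reach is not made up. A row lasts 1/12 s, in which the tool goes at most 41.7 mm and 7.16 degrees, less where a joint would pass 70% of its speed; a pose out of reach is approached as far as the arm can. A call is refused whole if a number of a shift passes 4.17 or a number of a turn 0.125, either way. A call with a gripper value outside its range is refused whole. "claw" is the finger opening in cm, from 0 to 9.12, set as the call begins (left out, the last holds). The fingers move at their own pace and stop on an object; the grip force is fixed at half the most. Time passes only in rows, so rows that do not move let the fingers close. It gives the time, the measured TCP pose, the force, the opening and the grip force at its end, in the units of the state.
- bot.get_obs(): the state, without advancing time (a new reading comes with each control period).
- bot.get_image(name): name is "side" or "top" or "wrist"; returns (picture, depth): 480x640x3 uint8, blue, green, red; 480x640 float32, m along the optical axis (not along the pixel's ray), 0 where there is no reading.
- bot.camera_info(name): a dict with "fov_y" (degrees; the focal length in pixels is half the picture's height over the tangent of half this angle, whatever the lens; pixels are square), "cx", "cy" (the principal point, pixels), "D" ([k1, k2, p1, p2, k3] as OpenCV has them; the pictures are not rectified), "T" (4x4, takes a point from camera to world coordinates); the wrist camera has in their place "tool_from_camera" (4x4, takes a point from camera to tool coordinates, whose origin is the TCP and whose axes are the flange's). Camera axes: x right, y down, z forward; pixel columns grow to the right and rows downward; lengths in m; the calibration is good to about 2 mm. A picture is of the moment at which its call begins: read the wrist's pose just before it. camera_info takes no time and is no camera call.
- bot.job_done(): hands the job in; it is judged then, once.
The state is a dict: "clock": time; "joints": joint angles; "dq": joint speeds; "joint_efforts": joint torques, N m; "tcp_pos": TCP position; "ee_rot": TCP orientation; "contact_force": force on the tool from outside, world axes, zero at the start; "moment": the same for the moment, N m; "finger_gap": finger opening in m; "grip_force": force on a finger pad.
Only numpy, scipy, OpenCV 4.12 (cv2) and the standard library are available. Lean on these libraries where they do the work, as an engineer would, in place of code of your own. Each camera call takes 0.05 s, during which the arm holds its last target. There are 200 camera calls.

TASK

Take the square metal blank from the rubber mat and set it fully home, flat on the floor of the square cavity in the sloping die. Then swing the steel hold-down arm round until it lies right across the middle of the blank, by its stop, and let go. Leave everything else where it is.

Things in the scene. Friction and masses are not known exactly. Their poses are not given: they have to be found in the camera images.
- square_blank_mid (a point): Loose plain aluminium square blank, 40 x 40 x 20 mm thick, about 85 g, flat on a 3 mm black rubber mat beside two other 20 mm thick blanks (round, oblong). The point is its centre, 10 mm above its underside; z is its thickness direction, x and y are square to its sides. Either flat face may go down and any quarter turn fits.
- die: Fixed dark steel die plate on a grey stand: 130 mm along the slope, 208 mm across, 16 mm thick. Origin at the middle of its underside. x points up the slope, y level across it, z square out of the face (30 degrees from vertical, leaning to the robot's right). Both cavities, 7 mm deep, open in this face.
- square_nest (a point): Square cavity of the die: centre of its flat floor; axes as the die's, its sides run along x and y. 42.5 mm square, 7 mm deep, mouth bevelled by 2 mm. A seated blank has its centre 10 mm out from the floor along z and stands 13 mm proud of the face. The die's edges lie 65 mm from here in +x and -x, 83 mm in +y.
- round_nest (a point): The other cavity, round, 42.5 mm across and 7 mm deep, 82 mm from the square one in the die's -y; not used here. The point is the centre of its floor; axes as the die's.
- clamp_pivot (a point): Pivot axis of the steel hold-down arm, 65 mm from the square cavity's centre in the die's +y; the point is 36 mm out from the die's face, as far out as clamp_knob. The arm swings about the die's z, parallel to the face. Pivot post and boss: 20 mm diameter, up to 26 mm out from the face.
- clamp_knob (a point): Middle of the smooth round black knob on the hold-down arm: 14 mm diameter, 28 mm tall, square to the die's face, 65 mm from the pivot axis; it can turn within a grip. The point is 14 mm above the arm, 36 mm out from the face. The arm is 16 mm wide, 6 mm thick, reaches 73 mm from the pivot, underside 16 mm out from the face: 3 mm above a seated blank; it strikes one standing proud.
- clamp (a joint): Angle of the hold-down arm (rad). 0: it points up the slope (die's +x) from the pivot. Grows clockwise seen from above, towards the cavity; at 1.57 it points in the die's -y, its knob over the square cavity's centre. Stops at -0.7 and 1.60. Starts parked between -0.5 and 0.3. It stays where it is left; turning it takes about 1 N at the knob.
- round_blank_mid (a point): Loose round aluminium blank, 40 mm diameter, 20 mm thick, on the mat; point at its centre. To be left alone.
- oblong_blank_mid (a point): Loose oblong aluminium blank, 28 x 52 x 20 mm, on the mat; point at its centre, x along the 28 mm side. To be left alone.
- screwdriver: Loose screwdriver, 170 mm long, lying along its x at the far edge of the mat; origin under its middle. To be left alone.
- connector: Loose square-flanged steel connector, 26 mm flange, 28 mm tall, on the far part of the mat; origin at its underside. To be left alone.
- multimeter: Loose red multimeter, 170 x 85 x 44 mm, lying flat beyond the die and mat, longest along its x; origin under its middle. To be left alone.
- cup: Loose grey plastic cup, 64 mm across, 50 mm tall, at the right of the mat's near edge; origin at its underside. To be left alone.
- plug: Loose small yellow and black plug, 28 x 16 x 9 mm, on the table beyond the gap between mat and die; origin under the yellow part. To be left alone.

How it is judged:
On the way, in this order (a step that is already met when the one before it is completed fails the run):
1. the square blank is fully seated in the square cavity while the hold-down arm is still clear of it (x of square_blank_mid in the frame of square_nest between -0.003 and 0.003 m and y of square_blank_mid in the frame of square_nest between -0.003 and 0.003 m and z of square_blank_mid in the frame of square_nest between 0.007 and 0.0122 m and angle between the z axis of square_blank_mid and the z axis of square_nest, either way round below 0.07 rad and value of joint clamp below 0.8 rad), for 0.2 s.
2. the hold-down arm is swung across the seated blank (x of square_blank_mid in the frame of square_nest between -0.003 and 0.003 m and y of square_blank_mid in the frame of square_nest between -0.003 and 0.003 m and z of square_blank_mid in the frame of square_nest between 0.007 and 0.0122 m and angle between the z axis of square_blank_mid and the z axis of square_nest, either way round below 0.07 rad and value of joint clamp above 1.35 rad), for 0.2 s.
At the end, for the whole second after the job is handed in: The square blank sits in the square cavity (centre within 3 mm of the cavity's axis each way, within 2.2 mm of fully down, flat within 0.07 rad), the hold-down arm lies across it (joint above 1.35 rad) and is at rest, nothing is held, and no other loose thing has been moved by more than 30 mm (all of step 2 and velocity of joint clamp between -0.05 and 0.05 rad/s); the robot touches nothing.
It fails at once if another blank is moved by more than 30 mm (distance of any of round_blank_mid, oblong_blank_mid from where it was at the start of the episode above 0.03 m).
It fails at once if the screwdriver, connector, multimeter, cup or yellow plug is moved by more than 30 mm (distance of any of screwdriver, connector, multimeter, cup, plug from where it was at the start of the episode above 0.03 m).
It also fails if it takes over 53 s, if anything falls off the work surface, if the arm or the gripper's body presses on something with over 40 N, if the wrist force passes 120 N, or if a joint passes its speed limit or range.

## Working session

There is one attempt and no reset: what is moved stays moved. The work goes in short steps, Python scripts to look and compute and a tool call to move; the robot and the scene stay as the last step left them, time stands still between calls to the robot, and variables do not carry over. Pictures are saved under pics/ and viewed, at most 10 in all, crops included, and the job is handed in when it is done.

Besides the shell and the picture viewer there is one more tool, called after ">>>" as name(argument=value, ...) on one line, values as JSON. servo_tool: Moves the arm, as the interface text tells. Its arguments: {"type":"object","properties":{"rows":{"type":"array","items":{"type":"array","items":{"type":"number"}}},"claw":{"type":"number"}},"required":["rows"]}

```bash
ls; mkdir -p pics; cat > h.py <<'E'
import numpy as np, cv2
from scipy.spatial.transform import Rotation as R
from bench import bot
def K(n):
    c=bot.camera_info(n); f=240/np.tan(np.radians(c["fov_y"])/2)
    return np.array([[f,0,c["cx"]],[0,f,c["cy"]],[0,0,1]]),np.array(c["D"],float),c
def tool():
    o=bot.get_obs(); T=np.eye(4); T[:3,:3]=R.from_quat(o["ee_rot"]).as_matrix(); T[:3,3]=o["tcp_pos"]; return T
def grab(n):
    k,D,c=K(n); T=tool()@np.array(c["tool_from_camera"]) if n=="wrist" else np.array(c["T"])
    im,d=bot.get_image(n); return im,d,k,D,T
def cloud(d,k,D,T):
    v,u=np.mgrid[0:480,0:640]; p=cv2.undistortPoints(np.stack([u,v],-1).reshape(-1,1,2).astype(np.float64),k,D).reshape(480,640,2)
    P=np.dstack([p[...,0]*d,p[...,1]*d,d]); W=P@T[:3,:3].T+T[:3,3]; W[d<=0]=np.nan; return W
E
python3 - <<'E'
from h import *
o=bot.get_obs(); print({k:np.round(v,3) for k,v in o.items()}, bot.nose_length)
for n in ["top","side"]:
    im,d,k,D,T=grab(n); cv2.imwrite(f"pics/{n}0.png",im); np.savez(f"{n}0.npz",im=im,W=cloud(d,k,D,T)); print(n,k[0,0],D,np.round(T,3))
print(K("wrist")[2])
E
```

```text
pics
{'clock': np.float64(0.0), 'joints': array([-1.303,  0.379,  1.735, -0.   ,  1.029, -0.033]), 'dq': array([-0.002,  0.   ,  0.   , -0.   ,  0.001, -0.   ]), 'joint_efforts': array([-3.0000e-03, -7.6373e+01, -4.3437e+01,  6.5000e-02,  4.2000e-02,
       -0.0000e+00]), 'tcp_pos': array([ 0.207, -0.668,  0.23 ]), 'ee_rot': array([ 0.989,  0.15 , -0.   , -0.001]), 'contact_force': array([-0.047, -0.713, -0.415]), 'moment': array([ 0.013, -0.016,  0.011]), 'grip_force': np.float64(0.0), 'finger_gap': np.float64(0.092)} 0.017
top 455.7750955887566 [0.03217301 0.         0.         0.         0.        ] [[-1.000e-03 -9.830e-01  1.840e-01  3.780e-01]
 [-1.000e+00  3.000e-03  1.000e-02 -1.350e-01]
 [-1.100e-02 -1.840e-01 -9.830e-01  1.096e+00]
 [ 0.000e+00  0.000e+00  0.000e+00  1.000e+00]]
side 574.9627459867035 [0.05993079 0.         0.         0.         0.        ] [[-0.962 -0.172  0.213  0.332]
 [-0.273  0.565 -0.779  0.718]
 [ 0.013 -0.807 -0.59   0.752]
 [ 0.     0.     0.     1.   ]]
{'fov_y': 65.70339916961899, 'cx': 315.94344383741617, 'cy': 239.47505272914316, 'D': array([-0.06131869,  0.        ,  0.        ,  0.        ,  0.        ]), 'tool_from_camera': array([[ 3.54427820e-04, -9.71192278e-01, -2.38296945e-01,
         6.68709405e-02],
       [ 9.99999813e-01,  2.25585558e-04,  5.67950220e-04,
         8.14451448e-05],
       [-4.97832518e-04, -2.38297102e-01,  9.71192176e-01,
        -1.53387506e-01],
       [ 0.00000000e+00,  0.00000000e+00,  0.00000000e+00,
         1.00000000e+00]])}
```

View pics/top0.png

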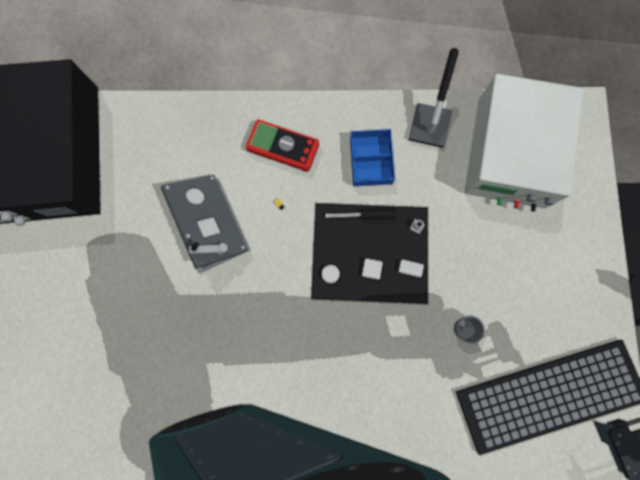

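View pics/side0.png

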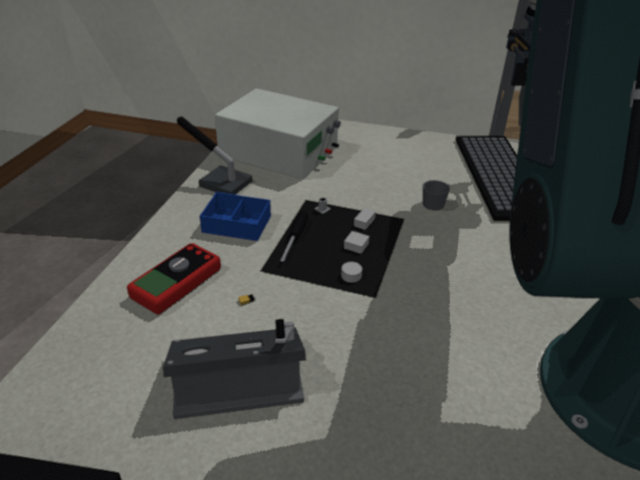

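The top view shows the square blank at about (372,268), with the round one at (331,273) and the oblong at (411,268). The die is at about (205,222), its square cavity at (208,227), the pivot at (222,249) and the knob at (195,246). The side view agrees, and the tool axis will stay vertical. Next I'll measure these points.

```bash
python3 - <<'E'
from h import *
z=np.load("top0.npz"); W=z["W"]; im=z["im"]
def rect(m,off):
    n,l,s,c=cv2.connectedComponentsWithStats(m.astype(np.uint8))
    for i in range(1,n):
        if s[i,4]>60:
            P=W[l==i]; P=P[~np.isnan(P[:,0])]
            r=cv2.minAreaRect((P[:,:2]*1000).astype(np.float32)); print(c[i]+off,s[i,4],np.round(np.nanmedian(P,0),4),np.round(r[0],1),np.round(r[1],1),round(r[2],1))
sub=np.zeros((480,640),bool); sub[250:295,315:430]=1
rect(sub&(im.min(2)>130),0)
# die plane
c=np.array([[164,184],[216,176],[249,250],[197,270]]); m=np.zeros((480,640),np.uint8); cv2.fillConvexPoly(m,c,1); m=cv2.erode(m,np.ones((5,5)))>0
P=W[m]; P=P[~np.isnan(P[:,0])]
best=None; rng=np.random.default_rng(0)
for _ in range(500):
    a=P[rng.choice(len(P),3,False)]; n=np.cross(a[1]-a[0],a[2]-a[0]); n/=np.linalg.norm(n)+1e-12; e=abs((P-a[0])@n)<.002
    if best is None or e.sum()>best.sum(): best=e
Q=P[best]; q=Q.mean(0); n=np.linalg.svd(Q-q,full_matrices=0)[2][2]; n*=np.sign(n[2]); print("n",n,"tilt",np.degrees(np.arccos(n[2])),best.sum(),len(P))
dx=np.array([0,0,1])-n*n[2]; dx/=np.linalg.norm(dx); dy=np.cross(n,dx); print("dx",dx,"dy",dy,"yaw",np.degrees(np.arctan2(dx[1],dx[0])))
Bm=np.stack([dx,dy,n],1); L=(W-q)@Bm
face=(abs(L[...,2])<.003)&m
for nm,(u,v) in dict(sq=(208,227),rd=(195,197),piv=(222,249),knob=(195,246)).items(): print(nm,np.round(W[v,u],4),np.round(L[v,u]*1000,1))
A=L[(abs(L[...,2])<.004)&(np.abs(L[...,0])<.1)&(np.abs(L[...,1])<.15)]
r=cv2.minAreaRect((A[:,:2]*1000).astype(np.float32)); print("die rect",r)
print("q",q)
hi=m|False; hi=(L[...,2]>.012)&(L[...,2]<.06)&(abs(L[...,0])<.09)&(abs(L[...,1])<.13)
print("high pts",np.round(np.c_[L[hi]*1000],0)[::6].tolist())
cv2.imwrite("pics/die.png",cv2.resize(im[165:285,150:262],None,fx=5,fy=5,interpolation=cv2.INTER_CUBIC))
E
```

```text
[428.6984127  270.12698413] 63 [ 5.080e-01 -3.835e-01  5.000e-04] [ 500.9 -383.3] [  4.4 103.3] 87.4
[371.94117647 268.42156863] 306 [ 0.5063 -0.2455  0.0229] [ 506.3 -247.1] [42.8 40.1] 79.5
[410.81205674 267.76241135] 282 [ 0.5064 -0.3373  0.0229] [ 507.1 -339.2] [56.6 29.1] 74.3
[330.13333333 273.5       ] 240 [ 0.4936 -0.1463  0.023 ] [ 494.6 -146.5] [38.5 38.9] 89.9
n [ 0.2041517  -0.45418854  0.86719943] tilt 29.86519189254219 2218 4032
dx [-0.35553034  0.79096967  0.49796099] dy [-0.91209663 -0.40997529  0.        ] yaw 114.20328271152356
sq [0.5983 0.1364 0.0627] [ 2.4 17.5 -5.2]
rd [0.671  0.1706 0.0606] [  2.6 -62.8  -7.7]
piv [0.5419 0.0954 0.0915] [ 4.4 85.8 26.9]
knob [0.5399 0.1407 0.1442] [67.2 69.  51.6]
die rect ((2.0558242797851562, -4.5246734619140625), (133.36981201171875, 211.43763732910156), 0.8778541088104248)
q [0.61622541 0.13932644 0.06596581]
high pts [[61.0, 59.0, 52.0], [69.0, 62.0, 52.0], [1.0, 72.0, 27.0], [66.0, 63.0, 48.0], [2.0, 74.0, 26.0], [70.0, 65.0, 50.0], [57.0, 68.0, 49.0], [36.0, 65.0, 24.0], [22.0, 68.0, 20.0], [10.0, 73.0, 23.0], [-2.0, 77.0, 26.0], [70.0, 64.0, 41.0], [61.0, 71.0, 51.0], [39.0, 67.0, 24.0], [25.0, 70.0, 21.0], [13.0, 74.0, 22.0], [2.0, 79.0, 28.0], [70.0, 61.0, 28.0], [64.0, 70.0, 46.0], [44.0, 68.0, 23.0], [31.0, 71.0, 23.0], [17.0, 74.0, 20.0], [6.0, 80.0, 25.0], [-6.0, 84.0, 27.0], [67.0, 70.0, 41.0], [49.0, 68.0, 23.0], [36.0, 72.0, 21.0], [24.0, 76.0, 23.0], [11.0, 80.0, 23.0], [-1.0, 85.0, 26.0], [68.0, 70.0, 35.0], [52.0, 71.0, 25.0], [39.0, 74.0, 22.0], [26.0, 77.0, 22.0], [13.0, 81.0, 21.0], [2.0, 87.0, 27.0], [67.0, 68.0, 23.0], [55.0, 72.0, 23.0], [42.0, 75.0, 23.0], [30.0, 79.0, 24.0], [17.0, 83.0, 24.0], [5.0, 88.0, 27.0], [67.0, 70.0, 22.0], [55.0, 73.0, 22.0], [43.0, 77.0, 23.0], [29.0, 81.0, 21.0], [16.0, 84.0, 19.0], [4.0, 89.0, 22.0], [66.0, 72.0, 22.0], [4.0, 89.0, 14.0]]
```

```bash
cat >> h.py <<'E'
def plan(p,yaw,n,P=None,y0=None):
    "rows (cm, rad) from the present pose to world p, tool x yaw (deg), tool down"
    T=tool(); P=T[:3,3] if P is None else np.array(P); y0=np.arctan2(T[1,0],T[0,0]) if y0 is None else np.radians(y0)
    d=np.array(p)-P; dy=(np.radians(yaw)-y0+np.pi)%(2*np.pi)-np.pi; out=[]
    for i in range(n):
        y=y0+dy*i/n; c,s=np.cos(y),np.sin(y); v=d/n*100
        out.append([round(c*v[0]+s*v[1],2),round(s*v[0]-c*v[1],2),round(-v[2],2),round(-dy/n,3)])
    print("tcp",np.round(P,4),"yaw",round(np.degrees(y0),2)); print(str(out).replace(" ",""))
E
python3 -c "
from h import *
plan([.496,-.25,.2],79.5,20)"
```

```text
tcp [ 0.2073 -0.6683  0.2304] yaw 17.23
[[np.float64(2.0),np.float64(-1.57),np.float64(0.15),np.float64(-0.054)],[np.float64(2.08),np.float64(-1.46),np.float64(0.15),np.float64(-0.054)],[np.float64(2.16),np.float64(-1.34),np.float64(0.15),np.float64(-0.054)],[np.float64(2.23),np.float64(-1.22),np.float64(0.15),np.float64(-0.054)],[np.float64(2.29),np.float64(-1.1),np.float64(0.15),np.float64(-0.054)],[np.float64(2.35),np.float64(-0.98),np.float64(0.15),np.float64(-0.054)],[np.float64(2.4),np.float64(-0.85),np.float64(0.15),np.float64(-0.054)],[np.float64(2.44),np.float64(-0.72),np.float64(0.15),np.float64(-0.054)],[np.float64(2.47),np.float64(-0.58),np.float64(0.15),np.float64(-0.054)],[np.float64(2.5),np.float64(-0.45),np.float64(0.15),np.float64(-0.054)],[np.float64(2.52),np.float64(-0.31),np.float64(0.15),np.float64(-0.054)],[np.float64(2.54),np.float64(-0.17),np.float64(0.15),np.float64(-0.054)],[np.float64(2.54),np.float64(-0.04),np.float64(0.15),np.float64(-0.054)],[np.float64(2.54),np.float64(0.1),np.float64(0.15),np.float64(-0.054)],[np.float64(2.53),np.float64(0.24),np.float64(0.15),np.float64(-0.054)],[np.float64(2.51),np.float64(0.38),np.float64(0.15),np.float64(-0.054)],[np.float64(2.49),np.float64(0.51),np.float64(0.15),np.float64(-0.054)],[np.float64(2.46),np.float64(0.65),np.float64(0.15),np.float64(-0.054)],[np.float64(2.42),np.float64(0.78),np.float64(0.15),np.float64(-0.054)],[np.float64(2.37),np.float64(0.91),np.float64(0.15),np.float64(-0.054)]]
```

View pics/die.png

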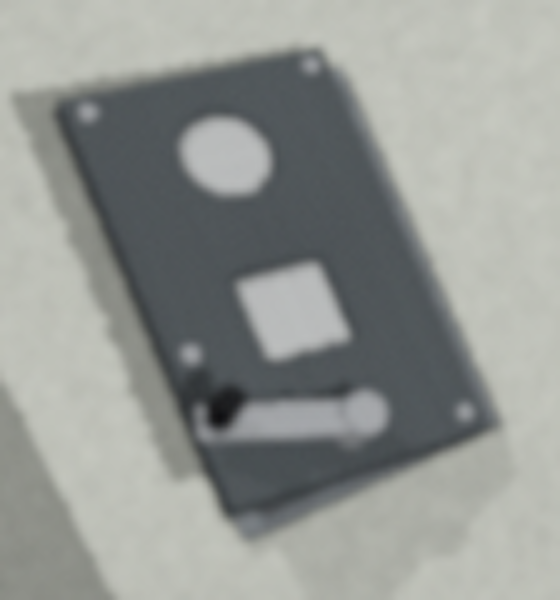

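The crop shows the square cavity at crop (293,310) and the round one at (225,156). The pivot is at (365,412) and the knob at (225,405), so the hold-down arm is parked at about 0.25 rad. Now I'll move over the blank.

>>> servo_tool(rows=[[2.0,-1.57,0.15,-0.054],[2.08,-1.46,0.15,-0.054],[2.16,-1.34,0.15,-0.054],[2.23,-1.22,0.15,-0.054],[2.29,-1.1,0.15,-0.054],[2.35,-0.98,0.15,-0.054],[2.4,-0.85,0.15,-0.054],[2.44,-0.72,0.15,-0.054],[2.47,-0.58,0.15,-0.054],[2.5,-0.45,0.15,-0.054]], claw=7)

```text
clock: 0.93
tcp_pos: [0.3525, -0.4583, 0.2157]
ee_rot: [0.912, 0.409, -0.0, -0.0]
contact_force: [0.7, -0.8, -0.1]
finger_gap: 0.0702
grip_force: 0.0
```

>>> servo_tool(rows=[[2.52,-0.31,0.15,-0.054],[2.54,-0.17,0.15,-0.054],[2.54,-0.04,0.15,-0.054],[2.54,0.1,0.15,-0.054],[2.53,0.24,0.15,-0.054],[2.51,0.38,0.15,-0.054],[2.49,0.51,0.15,-0.054],[2.46,0.65,0.15,-0.054],[2.42,0.78,0.15,-0.054],[2.37,0.91,0.15,-0.054]])

```text
clock: 1.77
tcp_pos: [0.4979, -0.2499, 0.2007]
ee_rot: [0.77, 0.638, -0.0, -0.0]
contact_force: [-0.4, -1.0, -0.4]
finger_gap: 0.07
grip_force: 0.0
```

>>> servo_tool(rows=[[0,0,0,0],[0,0,0,0]])

```text
clock: 1.93
tcp_pos: [0.4977, -0.2503, 0.2006]
ee_rot: [0.77, 0.637, -0.0, -0.0]
contact_force: [-0.6, -0.4, 0.1]
finger_gap: 0.07
grip_force: 0.0
```

```bash
sed -i 's/out.append(\[/out.append([float(a) for a in [/; s/round(-dy\/n,3)\])/round(-dy\/n,3)]])/' h.py; cat >> h.py <<'E'
def blanks(tag,lo=.016,hi=.03):
    im,d,k,D,T=grab("wrist"); cv2.imwrite(f"pics/{tag}.png",im); W=cloud(d,k,D,T); np.savez(tag+".npz",im=im,W=W)
    m=(W[...,2]>lo)&(W[...,2]<hi); n,l,s,c=cv2.connectedComponentsWithStats(m.astype(np.uint8))
    for i in range(1,n):
        if s[i,4]>300:
            P=W[l==i]; r=cv2.minAreaRect((P[:,:2]*1000).astype(np.float32)); print(np.round(c[i]),s[i,4],"z",np.round(np.median(P[:,2]),4),np.round(r[0],1),np.round(r[1],1),round(r[2],2))
E
python3 -c "
from h import *
blanks('w1')
plan([.5,-.25,.2],79.5,1)"
```

```text
[466. 189.] 3156 z 0.0249 [ 638.  -221.1] [ 25.5 169.8] 1.58
[288. 108.] 1747 z 0.0226 [ 493.  -147.4] [39.1 38.7] 67.23
[552. 178.] 1018 z 0.0227 [ 718.  -245.8] [108.   38.5] 70.8
[613. 177.] 1354 z 0.0232 [ 774.1 -261.4] [104.1  43.9] 65.07
[323. 217.] 1946 z 0.0227 [ 504.9 -246.1] [40.7 39.7] 79.18
[342. 290.] 460 z 0.0225 [ 510.6 -318.6] [14.4 27.8] 79.54
tcp [ 0.4974 -0.251   0.2007] yaw 79.12
[[0.14,0.24,0.07,-0.007]]
```

```bash
python3 -c "
from h import *
plan([.5015,-.2638,.032],79.2,10)"
```

```text
tcp [ 0.4974 -0.251   0.2007] yaw 79.12
[[-0.12,0.06,1.69,-0.0],[-0.12,0.06,1.69,-0.0],[-0.12,0.06,1.69,-0.0],[-0.12,0.06,1.69,-0.0],[-0.12,0.06,1.69,-0.0],[-0.12,0.06,1.69,-0.0],[-0.12,0.06,1.69,-0.0],[-0.12,0.06,1.69,-0.0],[-0.12,0.06,1.69,-0.0],[-0.12,0.06,1.69,-0.0]]
```

>>> servo_tool(rows=[[-0.24,0.12,1.7,0],[-0.24,0.12,1.7,0],[-0.24,0.12,1.7,0],[-0.24,0.12,1.7,0],[-0.24,0.12,1.7,0],[0,0,1.7,0],[0,0,1.7,0],[0,0,1.7,0],[0,0,1.7,0],[0,0,1.6,0]])

```text
clock: 2.82
tcp_pos: [0.5004, -0.265, 0.031]
ee_rot: [0.772, 0.636, -0.0, -0.0]
contact_force: [0.4, -0.1, 0.7]
finger_gap: 0.07
grip_force: 0.0
```

>>> servo_tool(rows=[[0,0,0,0],[0,0,0,0]])

```text
clock: 2.98
tcp_pos: [0.5003, -0.2645, 0.0316]
ee_rot: [0.771, 0.636, -0.0, -0.001]
contact_force: [-0.2, -0.1, 1.0]
finger_gap: 0.0698
grip_force: 0.0
```

>>> servo_tool(rows=[[0,0,0,0],[0,0,0,0],[0,0,0,0],[0,0,0,0],[0,0,0,0],[0,0,0,0]], claw=3.0)

```text
clock: 3.48
tcp_pos: [0.5014, -0.2642, 0.0324]
ee_rot: [0.771, 0.637, 0.0, 0.0]
contact_force: [-0.9, -0.6, 6.2]
finger_gap: 0.0393
grip_force: 30.0
```

>>> servo_tool(rows=[[0,0,-1,0],[0,0,-2,0],[0,0,-3,0],[0,0,-3,0],[0,0,-3,0],[0,0,-3,0],[0,0,-3,0],[0,0,-2,0],[0,0,-0.8,0],[0,0,0,0]])

```text
clock: 4.32
tcp_pos: [0.5018, -0.2644, 0.2421]
ee_rot: [0.771, 0.637, 0.001, 0.002]
contact_force: [0.1, 0.1, -0.8]
finger_gap: 0.0395
grip_force: 30.0
```

```bash
python3 -c "
from h import *
plan([.625,.079,.24],114.2,16); print(bot.get_obs()['contact_force'])"
```

```text
tcp [ 0.5018 -0.2644  0.2421] yaw 79.12
[[2.25,0.35,0.01,-0.038],[2.24,0.44,0.01,-0.038],[2.22,0.52,0.01,-0.038],[2.2,0.61,0.01,-0.038],[2.17,0.69,0.01,-0.038],[2.15,0.77,0.01,-0.038],[2.11,0.85,0.01,-0.038],[2.08,0.93,0.01,-0.038],[2.04,1.01,0.01,-0.038],[2.0,1.09,0.01,-0.038],[1.96,1.17,0.01,-0.038],[1.91,1.24,0.01,-0.038],[1.86,1.31,0.01,-0.038],[1.81,1.38,0.01,-0.038],[1.76,1.45,0.01,-0.038],[1.7,1.52,0.01,-0.038]]
[ 0.06540127  0.06539121 -0.82192895]
```

>>> servo_tool(rows=[[2.25,0.35,0,-0.038],[2.24,0.44,0,-0.038],[2.22,0.52,0,-0.038],[2.2,0.61,0,-0.038],[2.17,0.69,0,-0.038],[2.15,0.77,0,-0.038],[2.11,0.85,0,-0.038],[2.08,0.93,0,-0.038]])

```text
clock: 4.98
tcp_pos: [0.5621, -0.0911, 0.238]
ee_rot: [0.665, 0.747, -0.001, -0.001]
contact_force: [0.1, -0.9, -0.8]
finger_gap: 0.0394
grip_force: 30.0
```

>>> servo_tool(rows=[[2.04,1.01,0,-0.038],[2.0,1.09,0,-0.038],[1.96,1.17,0,-0.038],[1.91,1.24,0,-0.038],[1.86,1.31,0,-0.038],[1.81,1.38,0,-0.038],[1.76,1.45,0,-0.038],[1.7,1.52,0,-0.038],[0,0,0,0],[0,0,0,0]])

```text
clock: 5.82
tcp_pos: [0.6241, 0.0797, 0.2379]
ee_rot: [0.544, 0.839, -0.001, -0.001]
contact_force: [0.7, -0.4, -0.8]
finger_gap: 0.0393
grip_force: 30.0
```

```bash
python3 - <<'E'
from h import *
im,d,k,D,T=grab("wrist"); cv2.imwrite("pics/w2.png",im); W=cloud(d,k,D,T); np.savez("w2.npz",im=im,W=W,tcp=tool(),T=T)
plan([0,0,0],0,1)
E
```

```text
tcp [0.624  0.079  0.2382] yaw 113.96
[[18.13,-60.23,23.82,1.989]]
```

View pics/w2.png

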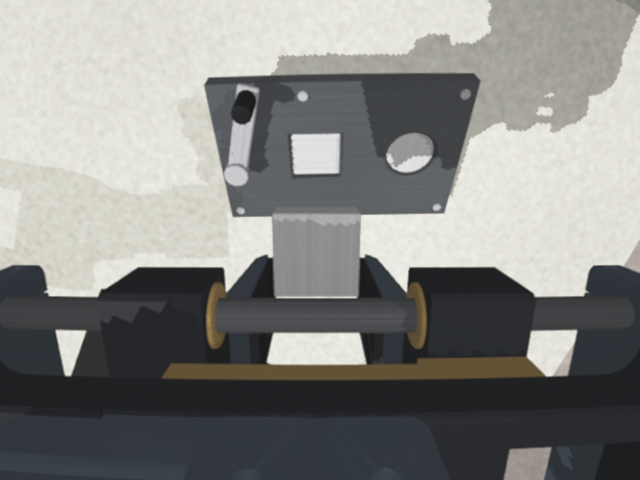

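Wrist view: the square cavity is at (316,154), the round one at (410,152), the knob at (243,105) and the pivot at (235,176). The held blank is at (316,252) and looks square to the cavity. Next I'll fit the die frame.

```bash
cat > die.py <<'E'
from h import *
z=np.load("w2.npz"); W=z["W"]; im=z["im"]; Tt=z["tcp"]
m=np.zeros((480,640),np.uint8); cv2.fillConvexPoly(m,np.array([[208,82],[474,78],[442,210],[235,213]]),1); m=cv2.erode(m,np.ones((5,5)))>0
P=W[m]; P=P[~np.isnan(P[:,0])]; rng=np.random.default_rng(0); best=np.zeros(1)
for _ in range(500):
    a=P[rng.choice(len(P),3,False)]; n=np.cross(a[1]-a[0],a[2]-a[0]); n/=np.linalg.norm(n)+1e-12; e=abs((P-a[0])@n)<.0015
    if e.sum()>best.sum(): best=e
Q=P[best]; q=Q.mean(0); n=np.linalg.svd(Q-q,full_matrices=0)[2][2]; n*=np.sign(n[2])
def frame(n):
    dx=np.array([0,0,1])-n*n[2]; dx/=np.linalg.norm(dx); return np.stack([dx,np.cross(n,dx),n],1)
B=frame(n); L=(W-q)@B*1000
E
python3 - <<'E'
from die import *
print("tilt",np.degrees(np.arccos(n[2])),"yaw",np.degrees(np.arctan2(B[1,0],B[0,0])),len(Q),len(P),"q",q)
al=L[(abs(L[...,2])<2.5)&(abs(L[...,0])<100)&(abs(L[...,1])<150)]
print("die",cv2.minAreaRect(al[:,:2].astype(np.float32)))
fl=m&(L[...,2]<-5)&(L[...,2]>-9)
nn,l,s,c=cv2.connectedComponentsWithStats(fl.astype(np.uint8))
for i in range(1,nn):
    if s[i,4]>300: A=L[l==i]; r=cv2.minAreaRect(A[:,:2].astype(np.float32)); print(c[i],s[i,4],np.median(A[:,2]),np.round(r[0],1),np.round(r[1],1),round(r[2],2),"mean",A.mean(0))
# bright floor pixels
for nm,(u,v) in dict(piv=(235,176),knob=(243,95)).items(): print(nm,np.round(np.nanmedian(L[v-3:v+4,u-3:u+4].reshape(-1,3),0),1))
h=m&(L[...,2]>46); print("knobtop",np.nanmean(L[h],0),h.sum())
h=m&(L[...,2]>24)&(L[...,2]<29)&(L[...,0]<25); print("boss",np.nanmean(L[h],0),h.sum())
# blank held
b=np.zeros((480,640),bool); b[205:300,265:370]=1; zz=W[...,2]; b&=(zz>.2)&(zz<.26)
A=W[b]; print("blank top z",np.percentile(A[:,2],[5,50,95]))
X=(A-Tt[:3,3])@Tt[:3,:3]*1000; print("in tool",cv2.minAreaRect(X[:,:2].astype(np.float32)),np.percentile(X[:,2],[5,50,95]), np.polyfit(X[:,0],X[:,2],1))
E
```

```text
tilt 30.071205576967785 yaw 115.17598380750053 22584 29761 q [0.6184223  0.15385103 0.071243  ]
die ((-11.520591735839844, 4.679435729980469), (209.24063110351562, 131.45108032226562), 89.88150024414062)
[410.07810414 152.71962617] 1498 -6.603070197044212 [-13.2 -56.6] [40.8 40.1] 85.36 mean [-12.92873032 -56.9468119   -6.60389015]
[315.71759259 153.96244856] 1944 -6.756635508130321 [-13.3  26.1] [42.7 41. ] 89.86 mean [-12.78755634  25.72898782  -6.77175727]
piv [-11.9  91.4  25.8]
knob [57.8 73.5 33.3]
knobtop [49.12766716 51.99432814 90.79076128] 661
boss [-10.48252863  88.98458945  25.8567142 ] 344
blank top z [0.22345324 0.22809143 0.23792701]
in tool ((17.912837982177734, 1.137258529663086), (49.21225357055664, 43.343162536621094), 89.23680877685547) [ 0.30649208 10.1490573  14.78302464] [0.13157553 6.96372111]
```

```bash
cat >> die.py <<'E'
YAW=115.1; N=frame(np.array([-.5*np.cos(np.radians(YAW)),-.5*np.sin(np.radians(YAW)),np.sqrt(.75)]))
face0=q+B@np.array([-12.4,25.8,0])/1000          # nest centre at face level
H=np.array([np.cos(np.radians(YAW)),np.sin(np.radians(YAW)),0]); U=np.array([0,0,1.])
def face(x,y,z): return face0+N@np.array([x,y,z])/1000
def tcp_flush(x,y,z,a=24.6,b=21.7): return face(x,y,z)-H*a/1000+U*b/1000
E
python3 - <<'E'
from die import *
print("nest face",face0)
f=tcp_flush(40,-38,0); c=f+H*.0039+U*.0177
print("final",f,"contact",c); plan(c+U*.012,YAW,10)
E
```

```text
nest face [0.59963813 0.1331641  0.06502966]
final [0.62979035 0.15837651 0.10672966] contact [0.62813597 0.16190822 0.12442966]
tcp [0.624  0.079  0.2382] yaw 113.96
[[0.74,0.37,1.02,-0.002],[0.74,0.38,1.02,-0.002],[0.74,0.38,1.02,-0.002],[0.74,0.38,1.02,-0.002],[0.74,0.38,1.02,-0.002],[0.74,0.38,1.02,-0.002],[0.74,0.38,1.02,-0.002],[0.74,0.38,1.02,-0.002],[0.74,0.39,1.02,-0.002],[0.73,0.39,1.02,-0.002]]
```

>>> servo_tool(rows=[[0.74,0.38,1.02,-0.002],[0.74,0.38,1.02,-0.002],[0.74,0.38,1.02,-0.002],[0.74,0.38,1.02,-0.002],[0.74,0.38,1.02,-0.002],[0.74,0.38,1.02,-0.002],[0.74,0.38,1.02,-0.002],[0.74,0.38,1.02,-0.002],[0.74,0.38,1.02,-0.002],[0.74,0.38,1.02,-0.002]])

```text
clock: 6.7
tcp_pos: [0.6288, 0.1629, 0.1369]
ee_rot: [0.536, 0.844, 0.0, 0.0]
contact_force: [-0.9, 0.2, -0.1]
finger_gap: 0.0392
grip_force: 30.0
```

>>> servo_tool(rows=[[0,0,0,0],[0,0,0.3,0],[0,0,0.3,0],[0,0,0.3,0],[0,0,0.3,0]])

```text
clock: 7.12
tcp_pos: [0.6291, 0.1617, 0.1261]
ee_rot: [0.537, 0.844, 0.0, 0.0]
contact_force: [1.3, 0.0, -1.3]
finger_gap: 0.0398
grip_force: 30.0
```

>>> servo_tool(rows=[[-0.05,0,0.2,0],[-0.05,0,0.2,0],[0,0,0,0]])

```text
clock: 7.37
tcp_pos: [0.6296, 0.1608, 0.1223]
ee_rot: [0.537, 0.844, 0.0, 0.0]
contact_force: [-0.4, -1.8, 6.2]
finger_gap: 0.0395
grip_force: 30.0
```

>>> servo_tool(rows=[[-0.05,0,0.2,0],[-0.05,0,0.2,0],[0,0,0,0]])

```text
clock: 7.62
tcp_pos: [0.6303, 0.1598, 0.1184]
ee_rot: [0.537, 0.844, 0.0, 0.0]
contact_force: [-0.8, -3.4, 6.5]
finger_gap: 0.0392
grip_force: 30.0
```

>>> servo_tool(rows=[[-0.05,0,0.2,0],[-0.05,0,0.2,0],[0,0,0,0]])

```text
clock: 7.87
tcp_pos: [0.6307, 0.159, 0.1144]
ee_rot: [0.537, 0.844, 0.0, 0.0]
contact_force: [0.4, -2.2, 5.3]
finger_gap: 0.0393
grip_force: 30.0
```

>>> servo_tool(rows=[[-0.04,0,0.2,0],[-0.04,0,0.2,0],[0,0,0,0]])

```text
clock: 8.12
tcp_pos: [0.6311, 0.1584, 0.1104]
ee_rot: [0.537, 0.844, 0.0, 0.0]
contact_force: [0.3, -1.5, 5.5]
finger_gap: 0.0395
grip_force: 30.0
```

>>> servo_tool(rows=[[-0.03,0,0.15,0],[-0.03,0,0.15,0],[0,0,0,0]])

```text
clock: 8.37
tcp_pos: [0.6314, 0.1579, 0.1075]
ee_rot: [0.537, 0.844, 0.001, 0.001]
contact_force: [-0.3, -1.8, 5.6]
finger_gap: 0.0395
grip_force: 30.0
```

>>> servo_tool(rows=[[0,0,0.1,0],[0,0,0.1,0],[0,0,0,0]])

```text
clock: 8.62
tcp_pos: [0.6315, 0.1579, 0.1058]
ee_rot: [0.537, 0.844, 0.001, 0.001]
contact_force: [0.0, -1.6, 6.1]
finger_gap: 0.0394
grip_force: 30.0
```

>>> servo_tool(rows=[[0,0,0.1,0],[0,0,0.1,0],[0,0,0,0]])

```text
clock: 8.87
tcp_pos: [0.6323, 0.1576, 0.1052]
ee_rot: [0.537, 0.844, 0.001, 0.001]
contact_force: [-2.9, -6.7, 22.0]
finger_gap: 0.0395
grip_force: 30.0
```

>>> servo_tool(rows=[[0,0,0.1,0],[0,0,0,0]])

```text
clock: 9.03
tcp_pos: [0.6326, 0.1576, 0.1046]
ee_rot: [0.537, 0.844, 0.001, 0.001]
contact_force: [-3.4, -8.6, 26.5]
finger_gap: 0.04
grip_force: 30.0
```

>>> servo_tool(rows=[[-0.25,0,-0.5,0],[-0.5,0,-0.87,0],[-0.5,0,-0.87,0],[-0.5,0,-0.87,0],[0,0,0,0],[0,0,0,0]])

```text
clock: 9.53
tcp_pos: [0.6385, 0.1419, 0.1337]
ee_rot: [0.537, 0.844, 0.0, 0.0]
contact_force: [-0.1, 0.4, -1.0]
finger_gap: 0.0393
grip_force: 30.0
```

```bash
python3 - <<'E'
from h import *
im,d,k,D,T=grab("wrist"); W=cloud(d,k,D,T); Tt=tool(); np.savez("w3.npz",im=im,W=W,tcp=Tt); cv2.imwrite("pics/w3.png",im[180:340,200:440].repeat(3,0).repeat(3,1))
X=((W-Tt[:3,3])@Tt[:3,:3])*1000
plan([0,0,0],0,1)
b=(X[...,0]>8)&(X[...,0]<55)&(abs(X[...,1])<24)&(X[...,2]<25)&(X[...,2]>-15)
A=X[b]; print(len(A)); 
for it in range(4):
    p=np.linalg.lstsq(np.c_[A[:,:2],np.ones(len(A))],A[:,2],rcond=None)[0]; e=A[:,2]-np.c_[A[:,:2],np.ones(len(A))]@p; A=A[abs(e)<max(1.0,2*np.std(e))]
print("plane",p,"tilt x deg",np.degrees(np.arctan(p[0])),len(A))
nn=np.array([p[0],p[1],-1]);nn/=np.linalg.norm(nn); xb=np.array([1,0,p[0]]);xb/=np.linalg.norm(xb); yb=np.cross(nn,xb)
G=np.c_[A@xb,A@yb]; r=cv2.minAreaRect(G.astype(np.float32)); print(r,np.percentile(G,[1,99],axis=0))
E
```

```text
tcp [0.6381 0.142  0.1331] yaw 115.07
[[14.17,-63.82,13.31,2.008]]
7475
plane [-0.17209967  0.00500186  3.62862088] tilt x deg -9.764927999133404 6296
((22.728675842285156, -0.03157997131347656), (32.10419845581055, 47.950157165527344), 0.23564311861991882) [[  7.24191553 -21.73366274]
 [ 37.18668925  21.69957077]]
```

View pics/w3.png

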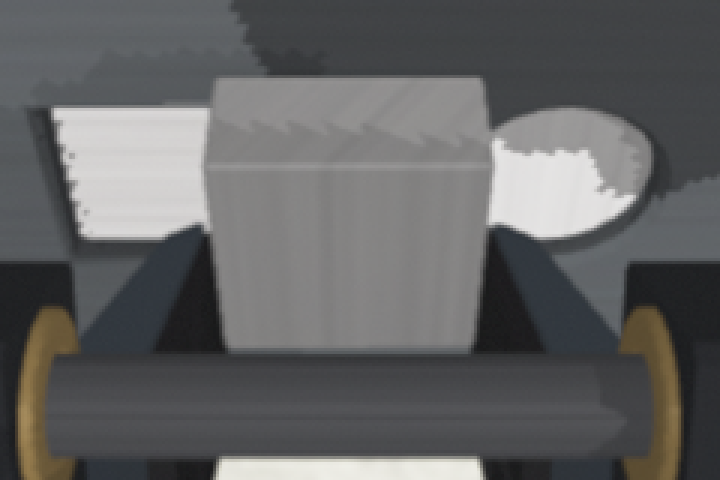

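The crop shows the blank tilted in the grip. Its top face covers crop rows 165–350 and its uphill side rows 75–165. The square cavity is visible at the left, about (130,175). I'll fit the two faces separately.

```bash
python3 - <<'E'
from h import *
z=np.load("w3.npz"); W=z["W"]; Tt=z["tcp"]; X=((W-Tt[:3,3])@Tt[:3,:3])*1000
def fit(r0,r1,c0,c1):
    A=X[r0:r1,c0:c1].reshape(-1,3); c=np.median(A,0); A=A[np.linalg.norm(A-c,axis=1)<40]
    for _ in range(3):
        c=A.mean(0); n=np.linalg.svd(A-c,full_matrices=0)[2][2]; A=A[abs((A-c)@n)<1.2]
    return c,n*-np.sign(n[2]),len(A)
c1,n1,k1=fit(238,292,278,356); c2,n2,k2=fit(208,232,276,358)
print(c1,n1,k1,"tilt",np.degrees(np.arctan2(n1[0],-n1[2]))); print(c2,n2,k2,np.degrees(np.arctan2(n2[2],n2[0])))
# top plane / uphill side plane -> edge at y=0; centre = edge -20 along blank x, -10 along n
n=n1; xb=np.cross([0,1,0],n); xb*=np.sign(xb[0]); xb/=np.linalg.norm(xb)
e=np.linalg.solve(np.array([n1,n2,[0,1,0]]),np.array([n1@c1,n2@c2,0])); print("edge",e,"centre",e-20*xb-10*n,"bottom centre",e-20*xb-20*n,"xb",xb)
E
```

```text
<stdin>:6: RuntimeWarning: Mean of empty slice.
  ret = um.true_divide(
Traceback (most recent call last):
IndexError: index 2 is out of bounds for axis 0 with size 0
```

```bash
cat > fit.py <<'E'
from h import *
z=np.load("w3.npz"); W=z["W"]; Tt=z["tcp"]; X=((W-Tt[:3,3])@Tt[:3,:3])*1000
def fit(r0,r1,c0,c1):
    A=X[r0:r1,c0:c1].reshape(-1,3); A=A[~np.isnan(A[:,0])]; print("pts",len(A)); c=np.median(A,0); A=A[np.linalg.norm(A-c,axis=1)<40]
    for _ in range(3):
        c=A.mean(0); n=np.linalg.svd(A-c,full_matrices=0)[2][2]; A=A[abs((A-c)@n)<1.2]
    return c,n*-np.sign(n[2]),len(A)
c1,n1,k1=fit(238,292,278,356); c2,n2,k2=fit(208,232,276,358)
print(c1,n1,k1,"tilt",np.degrees(np.arctan2(n1[0],-n1[2]))); print(c2,n2,k2,np.degrees(np.arctan2(n2[2],n2[0])))
n=n1; xb=np.cross([0,1,0],n); xb*=np.sign(xb[0]); xb/=np.linalg.norm(xb)
e=np.linalg.solve(np.array([n1,n2,[0,1,0]]),np.array([n1@c1,n2@c2,0])); print("edge",e,"centre",e-20*xb-10*n,"bottom centre",e-20*xb-20*n,"xb",xb)
E
python3 fit.py
```

```text
pts 4190
pts 1954
[16.31113498  0.80928066  1.79387737] [-0.49376212  0.00224158 -0.86959413] 4162 tilt -29.58823792070759
[36.83950032  0.8475213   1.33908971] [ 0.87412591 -0.00119076 -0.48569793] 1945 -29.05823160421998
edge [32.10651108  0.         -7.17694271] centre [19.65220606 -0.02241576 11.39426576] bottom centre [24.58982726 -0.04483153 20.09020702] xb [ 0.86959631 -0.         -0.49376336]
```

```bash
python3 - <<'E'
from die import *
p=tcp_flush(0,0,15,24.6,21); plan(p,YAW,10); print(p, tcp_flush(0,0,0,24.6,21), tcp_flush(0,0,-7,24.6,21))
E
```

```text
tcp [0.6381 0.142  0.1331] yaw 115.07
[[-0.24,-0.39,0.34,-0.0],[-0.24,-0.39,0.34,-0.0],[-0.24,-0.39,0.34,-0.0],[-0.24,-0.39,0.34,-0.0],[-0.24,-0.39,0.34,-0.0],[-0.24,-0.39,0.34,-0.0],[-0.24,-0.39,0.34,-0.0],[-0.24,-0.39,0.34,-0.0],[-0.24,-0.39,0.34,-0.0],[-0.24,-0.39,0.34,-0.0]]
[0.61325493 0.10409534 0.09902004] [0.61007344 0.1108871  0.08602966] [0.60858874 0.1140566  0.07996748]
```

>>> servo_tool(rows=[[-0.24,-0.39,0,0],[-0.24,-0.39,0,0],[-0.24,-0.39,0.4,0],[-0.24,-0.39,0.4,0],[-0.24,-0.39,0.4,0],[-0.24,-0.39,0.4,0],[-0.24,-0.39,0.45,0],[-0.24,-0.39,0.45,0],[-0.24,-0.39,0.45,0],[-0.24,-0.39,0.45,0]])

```text
clock: 10.42
tcp_pos: [0.6127, 0.1035, 0.0985]
ee_rot: [0.537, 0.844, -0.0, -0.0]
contact_force: [0.9, -0.2, -2.0]
finger_gap: 0.0398
grip_force: 30.0
```

>>> servo_tool(rows=[[0,0,0,0],[0,0,0,0]])

```text
clock: 10.58
tcp_pos: [0.6128, 0.1037, 0.0988]
ee_rot: [0.537, 0.844, -0.0, -0.0]
contact_force: [0.2, 0.4, -0.9]
finger_gap: 0.0394
grip_force: 30.0
```

```bash
python3 - <<'E'
from die import *
plan(tcp_flush(0,0,2,24.6,21),YAW,5)
im,d,k,D,T=grab("wrist"); cv2.imwrite("pics/w4.png",im[150:330,170:470].repeat(2,0).repeat(2,1))
E
```

```text
tcp [0.6128 0.1037 0.0988] yaw 115.08
[[0.13,0.01,0.22,-0.0],[0.13,0.01,0.22,-0.0],[0.13,0.01,0.22,-0.0],[0.13,0.01,0.22,-0.0],[0.13,0.01,0.22,-0.0]]
```

View pics/w4.png

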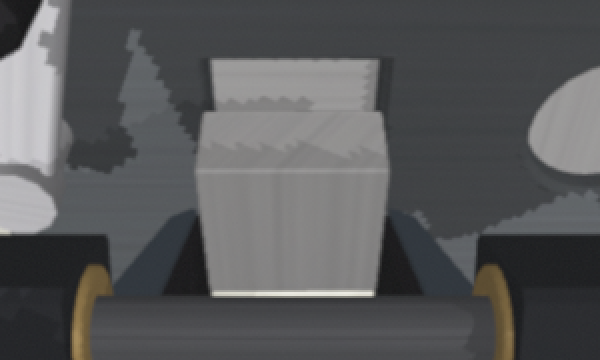

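The view shows the cavity mouth at crop x 203–392 (centre 297) and the blank at 196–388 (centre 292), so the blank is about 1.2 mm short in tool y. Next I'll check the slope direction by projecting the predicted edges.

```bash
python3 - <<'E'
from die import *
k,D,c=K("wrist"); T=tool()@np.array(c["tool_from_camera"]); Ti=np.linalg.inv(T)
def pr(p):
    p=Ti[:3,:3]@p+Ti[:3,3]; uv=cv2.projectPoints(p.reshape(1,1,3),np.zeros(3),np.zeros(3),k,D)[0].ravel(); return np.round((uv-[170,150])*2,1),round(p[2],3)
print("mouth up",pr(face(23.25,0,0)),"floor up",pr(face(21.25,0,-7)),"wall top",pr(face(21.25,0,-2)))
t=tool(); f=lambda x,z:pr(t[:3,3]+t[:3,:3]@(np.array([24.6,0,20.6])/1000+(np.array([.866,0,-.5])*x+np.array([-.5,0,-.866])*z)/1000))
print("blank up bottom",f(20,0),"up top",f(20,20))
E
```

```text
mouth up (array([291.9,  58.9]), np.float64(0.174)) floor up (array([291.9,  49.3]), np.float64(0.181)) wall top (array([291.9,  61.1]), np.float64(0.177))
blank up bottom (array([290.9, 110.3]), np.float64(0.165)) up top (array([290.7, 171.9]), np.float64(0.151))
```

>>> servo_tool(rows=[[0.13,0.04,0.22,0],[0.13,0.04,0.22,0],[0.13,0.04,0.22,0],[0.13,0.02,0.22,0],[0.13,0,0.22,0],[0,0,0,0]])

```text
clock: 11.13
tcp_pos: [0.611, 0.1107, 0.0874]
ee_rot: [0.536, 0.844, -0.0, -0.0]
contact_force: [-0.7, -0.1, -0.3]
finger_gap: 0.0395
grip_force: 30.0
```

>>> servo_tool(rows=[[0.1,0,0.17,0],[0.1,0,0.17,0],[0,0,0,0]])

```text
clock: 11.38
tcp_pos: [0.6104, 0.1123, 0.0843]
ee_rot: [0.537, 0.844, -0.0, -0.0]
contact_force: [0.2, 0.3, -1.1]
finger_gap: 0.0397
grip_force: 30.0
```

>>> servo_tool(rows=[[0.1,0,0.17,0],[0,0,0,0]])

```text
clock: 11.55
tcp_pos: [0.61, 0.1132, 0.0827]
ee_rot: [0.537, 0.844, -0.0, -0.0]
contact_force: [-0.4, 0.7, -1.2]
finger_gap: 0.0394
grip_force: 30.0
```

>>> servo_tool(rows=[[0.08,0,0.13,0],[0,0,0,0]])

```text
clock: 11.72
tcp_pos: [0.6097, 0.1139, 0.0815]
ee_rot: [0.537, 0.844, -0.0, -0.0]
contact_force: [1.1, 0.4, -1.0]
finger_gap: 0.0395
grip_force: 30.0
```

>>> servo_tool(rows=[[0.05,0,0.08,0],[0,0,0,0]])

```text
clock: 11.88
tcp_pos: [0.6096, 0.1143, 0.0807]
ee_rot: [0.537, 0.844, -0.0, -0.0]
contact_force: [0.6, -1.0, -1.0]
finger_gap: 0.0396
grip_force: 30.0
```

>>> servo_tool(rows=[[0.03,0,0.05,0],[0,0,0,0]])

```text
clock: 12.05
tcp_pos: [0.6096, 0.1146, 0.0803]
ee_rot: [0.537, 0.844, 0.0, 0.0]
contact_force: [0.4, -0.7, 0.6]
finger_gap: 0.0399
grip_force: 30.3
```

>>> servo_tool(rows=[[0,0,0,0],[0,0,0,0],[0,0,0,0],[0,0,0,0],[0,0,0,0]], claw=5.2)

```text
clock: 12.47
tcp_pos: [0.6096, 0.1146, 0.0804]
ee_rot: [0.537, 0.844, 0.0, 0.0]
contact_force: [-1.0, 0.7, 0.5]
finger_gap: 0.0523
grip_force: 0.2
```

>>> servo_tool(rows=[[0,0,-0.5,0],[0,0,-1.5,0],[0,0,-2.5,0],[0,0,-2.5,0],[0,0,-2,0],[0,0,-1,0],[0,0,0,0],[0,0,0,0]])

```text
clock: 13.13
tcp_pos: [0.6095, 0.1146, 0.1807]
ee_rot: [0.537, 0.844, 0.0, 0.0]
contact_force: [-1.1, -0.3, -0.1]
finger_gap: 0.0521
grip_force: 0.0
```

```bash
python3 - <<'E'
from die import *
im,d,k,D,T=grab("wrist"); cv2.imwrite("pics/w5.png",im[60:340,120:520].repeat(2,0).repeat(2,1)); W=cloud(d,k,D,T); np.savez("w5.npz",im=im,W=W,tcp=tool())
M=(W-face0)@N*1000
b=(M[...,2]>9)&(M[...,2]<30)&(abs(M[...,0])<32)&(abs(M[...,1])<32); A=M[b]
c=A.mean(0)
for _ in range(3): c=A.mean(0); nn=np.linalg.svd(A-c,full_matrices=0)[2][2]; A=A[abs((A-c)@nn)<1]
print(len(A),c,nn,cv2.minAreaRect(A[:,:2].astype(np.float32)))
f=(abs(M[...,2])<4)&(abs(M[...,0])<60)&(abs(M[...,1])<50); print("face z",np.median(M[f][:,2]),f.sum()); plan([0,0,0],0,1)
h=(M[...,2]>46)&(M[...,2]<54)&(M[...,1]>20)&(M[...,1]<130); print("knob",M[h].mean(0),h.sum())
E
```

```text
2200 [ 0.65291081 -0.98929957 13.00842741] [ 0.00709264 -0.00119289  0.99997414] ((0.19628524780273438, -0.9587421417236328), (39.90434646606445, 41.33491134643555), 89.84980773925781)
face z 0.040312595721021374 14492
tcp [0.609  0.1145 0.1797] yaw 115.09
[[15.46,-60.01,17.97,2.009]]
knob [65.08847691 47.12131667 49.46307666] 528
```

View pics/w5.png

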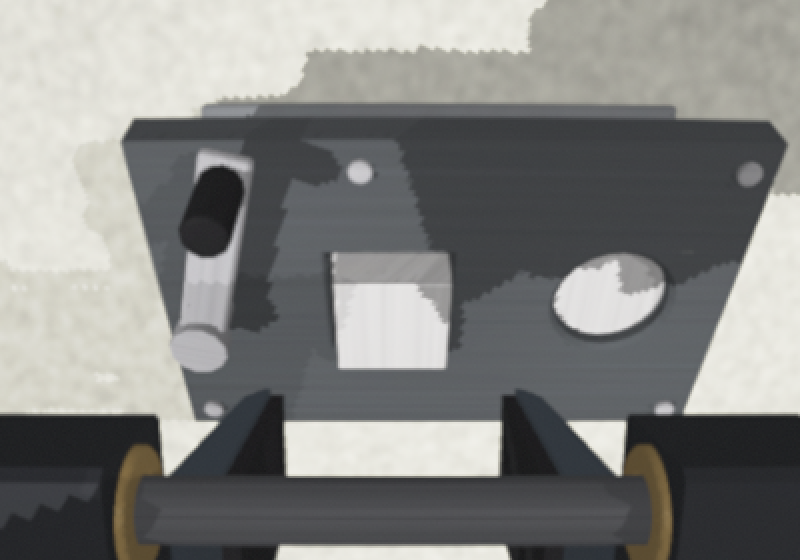

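The blank is seated, with its top 13.0 mm proud and flat to within 0.5°. In the crop it is at (393,315), the knob at (212,212) and the pivot at (200,350). Next I'll locate the knob and pivot and plan the swing.

```bash
cat > arc.py <<'E'
from die import *
def ktcp(kx,ky): return face(kx,ky,28)-H*.008+U*.017
E
python3 - <<'E'
from arc import *
W5=np.load("w5.npz")["W"]; M=(W5-face0)@N*1000
for nm,(lo,hi,x0,x1) in dict(boss=(25,27.5,-25,20),knob=(48.5,52,30,90)).items():
    s=(M[...,2]>lo)&(M[...,2]<hi)&(M[...,0]>x0)&(M[...,0]<x1)&(M[...,1]>25)&(M[...,1]<100); A=M[s][:,:2].astype(np.float32); print(nm,len(A),cv2.minEnclosingCircle(A),A.mean(0))
ar=(M[...,2]>20)&(M[...,2]<23.5)&(M[...,0]>12)&(M[...,0]<50)&(M[...,1]>35)&(M[...,1]<80); A=M[ar]
l=np.polyfit(A[:,0],A[:,1],1); print("arm line y=",l,"angle",-np.arctan(l[0]))
E
```

```text
boss 496 ((1.4127305746078491, 64.48006439208984), 10.246186256408691) [ 1.8637313 64.55358  ]
knob 447 ((64.0309066772461, 47.43534469604492), 7.243715286254883) [64.57611  47.405052]
arm line y= [-0.39524282 67.64156339] angle 0.3763986428217575
```

```bash
python3 - <<'E'
from arc import *
p=ktcp(64,47.4); print(p); plan(p+U*.035,YAW,8)
E
```

```text
[0.54253504 0.14332625 0.13827837]
tcp [0.609  0.1145 0.1797] yaw 115.09
[[0.68,-0.6,0.08,-0.0],[0.68,-0.6,0.08,-0.0],[0.68,-0.6,0.08,-0.0],[0.68,-0.6,0.08,-0.0],[0.68,-0.6,0.08,-0.0],[0.68,-0.6,0.08,-0.0],[0.68,-0.6,0.08,-0.0],[0.68,-0.6,0.08,-0.0]]
```

>>> servo_tool(rows=[[0.68,-0.6,0.08,0],[0.68,-0.6,0.08,0],[0.68,-0.6,0.08,0],[0.68,-0.6,0.08,0],[0.68,-0.6,0.08,0],[0.68,-0.6,0.08,0],[0.68,-0.6,0.08,0],[0.68,-0.6,0.08,0],[0,0,0,0]], claw=4.0)

```text
clock: 13.93
tcp_pos: [0.5413, 0.144, 0.1737]
ee_rot: [0.536, 0.844, -0.0, -0.0]
contact_force: [-0.1, -0.1, -0.2]
finger_gap: 0.0401
grip_force: 0.0
```

>>> servo_tool(rows=[[0,0,0.7,0],[0,0,0.7,0],[0,0,0.7,0],[0,0,0.7,0],[0,0,0.5,0],[0,0,0.2,0],[0,0,0,0]])

```text
clock: 14.52
tcp_pos: [0.5427, 0.1433, 0.1381]
ee_rot: [0.537, 0.844, -0.0, -0.0]
contact_force: [0.6, -0.7, -0.4]
finger_gap: 0.0401
grip_force: 0.0
```

```bash
python3 - <<'E'
from arc import *
plan(ktcp(64,47.4),YAW,1)
im,d,k,D,T=grab("wrist"); cv2.imwrite("pics/w6.png",im[100:400,120:520].repeat(2,0).repeat(2,1))
E
```

```text
tcp [0.5427 0.1433 0.1381] yaw 115.08
[[0.01,-0.02,-0.02,-0.0]]
```

View pics/w6.png

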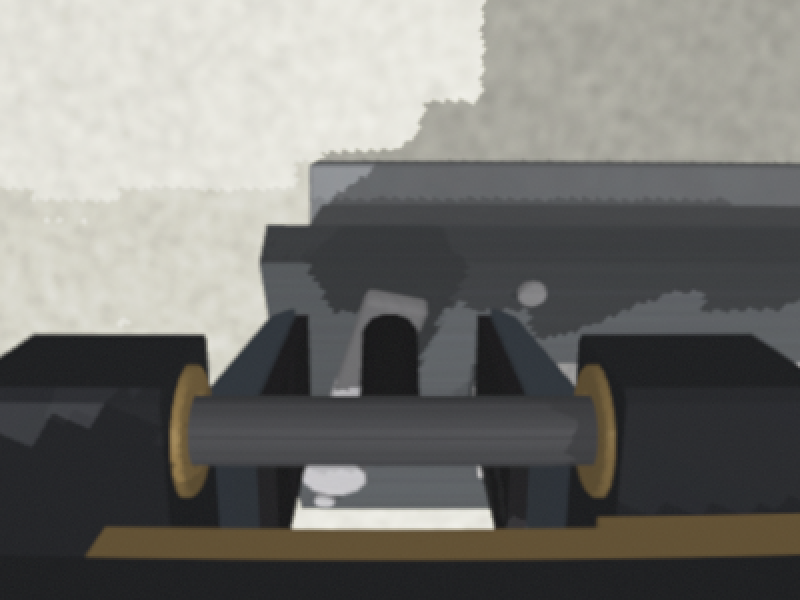

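The crop shows the knob at (388,360), centred between the fingers. I'll close on it and plan the arc.

>>> servo_tool(rows=[[0,0,0,0],[0,0,0,0],[0,0,0,0],[0,0,0,0],[0,0,0,0],[0,0,0,0]], claw=0.8)

```text
clock: 15.07
tcp_pos: [0.5431, 0.1435, 0.1391]
ee_rot: [0.537, 0.844, 0.0, 0.0]
contact_force: [0.3, 0.7, 2.4]
finger_gap: 0.0132
grip_force: 30.0
```

```bash
python3 - <<'E'
th=__import__("numpy").linspace(.266,1.575,25); import numpy as np
x=6.5*np.cos(th); y=-6.5*np.sin(th); dx=np.diff(x); dy=np.diff(y)
print([[round(float(v),2) for v in (.866*a,-b,-.5*a)]+[0] for a,b in zip(dx,dy)])
E
```

```text
[[-0.09, 0.34, 0.05, 0], [-0.1, 0.33, 0.06, 0], [-0.12, 0.33, 0.07, 0], [-0.14, 0.32, 0.08, 0], [-0.15, 0.31, 0.09, 0], [-0.16, 0.3, 0.1, 0], [-0.18, 0.29, 0.1, 0], [-0.19, 0.28, 0.11, 0], [-0.2, 0.26, 0.12, 0], [-0.22, 0.25, 0.13, 0], [-0.23, 0.24, 0.13, 0], [-0.24, 0.22, 0.14, 0], [-0.25, 0.21, 0.14, 0], [-0.26, 0.19, 0.15, 0], [-0.27, 0.17, 0.15, 0], [-0.28, 0.16, 0.16, 0], [-0.28, 0.14, 0.16, 0], [-0.29, 0.12, 0.17, 0], [-0.29, 0.1, 0.17, 0], [-0.3, 0.08, 0.17, 0], [-0.3, 0.07, 0.17, 0], [-0.3, 0.05, 0.18, 0], [-0.31, 0.03, 0.18, 0], [-0.31, 0.01, 0.18, 0]]
```

>>> servo_tool(rows=[[-0.09,0.34,0.05,0],[-0.1,0.33,0.06,0],[-0.12,0.33,0.07,0],[-0.14,0.32,0.08,0],[-0.15,0.31,0.09,0],[-0.16,0.3,0.1,0],[0,0,0,0]])

```text
clock: 15.65
tcp_pos: [0.5642, 0.1445, 0.1342]
ee_rot: [0.537, 0.844, -0.0, -0.0]
contact_force: [-0.9, -4.5, 4.1]
finger_gap: 0.013
grip_force: 30.0
```

>>> servo_tool(rows=[[-0.18,0.29,0.1,0],[-0.19,0.28,0.11,0],[-0.2,0.26,0.12,0],[-0.22,0.25,0.13,0],[-0.23,0.24,0.13,0],[-0.24,0.22,0.14,0],[0,0,0,0]])

```text
clock: 16.23
tcp_pos: [0.5833, 0.1395, 0.1269]
ee_rot: [0.537, 0.844, -0.0, -0.0]
contact_force: [-2.2, -4.8, 5.5]
finger_gap: 0.0132
grip_force: 30.0
```

>>> servo_tool(rows=[[-0.25,0.21,0.14,0],[-0.26,0.19,0.15,0],[-0.27,0.17,0.15,0],[-0.28,0.16,0.16,0],[-0.28,0.14,0.16,0],[-0.29,0.12,0.17,0],[0,0,0,0]])

```text
clock: 16.82
tcp_pos: [0.5989, 0.1289, 0.1175]
ee_rot: [0.537, 0.844, -0.0, -0.0]
contact_force: [-3.5, -3.9, 5.2]
finger_gap: 0.0128
grip_force: 30.0
```

>>> servo_tool(rows=[[-0.29,0.1,0.17,0],[-0.3,0.08,0.17,0],[-0.3,0.07,0.17,0],[-0.3,0.05,0.18,0],[-0.31,0.03,0.18,0],[-0.31,0.01,0.18,0],[0,0,0,0],[0,0,0,0]])

```text
clock: 17.48
tcp_pos: [0.6089, 0.1137, 0.1069]
ee_rot: [0.537, 0.844, -0.001, -0.001]
contact_force: [-6.4, -7.1, 6.5]
finger_gap: 0.0129
grip_force: 30.0
```

```bash
python3 - <<'E'
from arc import *
print("tcp die", (tool()[:3,3]-ktcp(0,0))@N*1000)
E
```

```text
tcp die [ 0.69632324 -0.08929176  0.29803849]
```

>>> servo_tool(rows=[[0,0,0,0],[0,0,0,0],[0,0,0,0],[0,0,0,0],[0,0,0,0]], claw=4.0)

```text
clock: 17.9
tcp_pos: [0.6098, 0.1145, 0.1073]
ee_rot: [0.537, 0.844, 0.0, 0.0]
contact_force: [0.5, 0.8, -0.5]
finger_gap: 0.0395
grip_force: 0.0
```

>>> servo_tool(rows=[[0,0,-0.5,0],[0,0,-1.5,0],[0,0,-2.5,0],[0,0,-2.5,0],[0,0,-2,0],[0,0,-1,0],[0,0,0,0],[0,0,0,0]])

```text
clock: 18.57
tcp_pos: [0.6095, 0.1144, 0.2072]
ee_rot: [0.537, 0.844, 0.0, 0.0]
contact_force: [-1.1, 0.7, -0.0]
finger_gap: 0.04
grip_force: 0.0
```

```bash
python3 - <<'E'
from arc import *
im,d,k,D,T=grab("wrist"); cv2.imwrite("pics/w7.png",im[60:340,120:520].repeat(2,0).repeat(2,1)); W=cloud(d,k,D,T); M=(W-face0)@N*1000
for nm,(lo,hi,y0,y1) in dict(boss=(25,27.5,45,85),knob=(48.5,52,-25,25)).items():
    s=(M[...,2]>lo)&(M[...,2]<hi)&(abs(M[...,0])<25)&(M[...,1]>y0)&(M[...,1]<y1); A=M[s][:,:2].astype(np.float32); print(nm,len(A),cv2.minEnclosingCircle(A))
s=(M[...,2]>10)&(M[...,2]<16)&(abs(M[...,0])<28)&(abs(M[...,1])<25); A=M[s]; print("blank",np.median(A,0),np.percentile(A,[2,98],axis=0))
E
```

```text
boss 396 ((1.3629398345947266, 64.857177734375), 10.226640701293945)
knob 208 ((0.07646282017230988, 0.23221969604492188), 6.8210296630859375)
blank [ 9.25321474 -7.22383987 13.01624945] [[-18.43884856 -20.37998518  10.62454633]
 [ 19.9730576   18.08983659  14.14422776]]
```

View pics/w7.png

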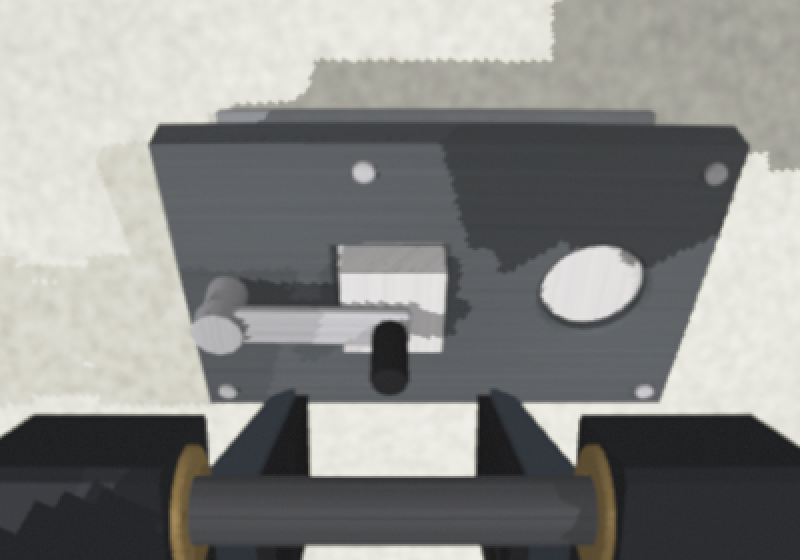

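The crop shows the arm lying right across the blank: knob at (388,355), pivot at (218,335), joint about 1.58 rad. The blank is still seated, 13.0 mm proud, and the gripper is clear. I'm handing the job in.

```bash
python3 -c "
from h import *
print(bot.job_done())"
```

```text
the job is handed in; nothing more can be done
None
```

The square blank measured fully seated in the square cavity (top 13.0 mm proud, flat), the hold-down arm lies across its middle at about 1.58 rad and is released, and the job is handed in at about 18.6 s; no verdict came back.

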